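# Turn the press handwheel until the red spoke is up

## Task

Push the spokes of the roller press's handwheel round, one after another and in whichever direction you like, until the spoke with the red grip points straight up, then leave the wheel at rest. Use the outside of the fingers gently: do not grip or force the wheel, and do not disturb the loose things on the bench.

Things in the scene. Friction and masses are not known exactly. Their poses are not given: they have to be found in the camera images.
- wheel: upright handwheel with five spokes, on the far side of a green bench-top roller press. Origin: hub centre, 180 mm above the bench. x axis: along the level shaft, pointing away from the press (roughly away from the robot); it turns endlessly about x either way. z axis: along the red-gripped spoke (vertical when that spoke is straight up). All spokes lie in its y-z plane, 72 degrees apart.
- red_tip (a point): outer end of the red-gripped spoke, 155 mm from the hub centre, on its centre line; axes as the wheel's. All five spokes are this long; from 75 mm outwards each is a round grip 18 mm in diameter (one red, four dark wood). Further in, a ring of 71 mm outer radius, 14 mm thick, joins them.
- shaft (a point): point on the fixed shaft 40 mm behind the hub centre, at hub height; axes of the press (x away from the press, z up). Plain friction: the wheel turns under 2 to 4 N pushed sideways near a spoke's end and stays where it is left. Nothing stands above the wheel.
- press_top (a point): centre of the press's top, 45 mm above hub height and 145 mm behind the wheel's plane; axes of the press. The press lies 50 to 245 mm behind the wheel's plane, 130 mm wide, on a foot 240 mm wide, with a bed board 360 mm wide 50 mm below hub height.
- spool_blue: bystander, loose: blue thread spool, 42 dia x 64 tall, upright (mm); origin at its underside
- spool_orange: bystander, loose: orange thread spool, 42 dia x 64 tall, upright (mm); origin at its underside
- dye_jar: bystander, loose: amber jar with black cap, 60 dia x 85 tall (mm); origin at its underside
- mug: bystander, loose: white mug, 80 dia x 90 tall (mm); origin at its underside
- mallet: bystander, loose: hammer with a wooden handle, lying flat on the bench
- weight: bystander, loose: brass weight with a knob, 60 dia x 65 tall (mm); origin at its underside

How it is judged:
At the end, for the whole second after the job is handed in: the red-gripped spoke points straight up within 0.09 rad (about 5 degrees, 14 mm at its end) and the wheel is at rest (angle between wheel's own z axis and vertical below 0.09 rad and angular speed of wheel below 0.05 rad/s); the robot touches nothing.
It fails at once if the wheel is gripped or forced (over 30 N on it) (contact force between wheel and anything else above 30 N).
It fails at once if a loose thing on the bench was lifted, tipped or moved over 20 mm (distance of any of spool_blue, spool_orange, dye_jar, mug, mallet, weight from where it was at the start of the episode above 0.02 m).
It also fails if it takes over 45 s, if anything falls off the work surface, if the arm or the gripper's body presses on something with over 40 N, if the wrist force passes 120 N, or if a joint passes its speed limit or range.

## Robot

A 6-joint arm with a two-finger parallel gripper is mounted at the origin on the work surface. World frame = base frame: x ahead of the robot, y to its left, z up, the work surface at z = 0. Lengths are in m, angles in rad, forces in N, time in s.
With the tool pointing down it reaches from about 0.225 to 0.875 m from the base axis. Payload 3.4 kg.
Tool frame: the origin (TCP) lies at the very end of the fingers, on their centre line; the grasp point (between the pads) lies 19 mm behind it; z points along the fingers, x is the direction in which the jaws open and shut, and the axes are right-handed (so a half turn about z gives the same grasp; the last joint's range is limited). The gripper opens to 85 mm and grips with 20 to 120 N. Pads are 22 mm wide; open, the fingers measure 114 mm over their backs; the gripper's body (76 mm by 85 mm) begins 54 mm behind the grasp point. The pads swing forward as they close: fully open they stand 13 mm farther back than shut.
Start: joints at [-1.282, 0.276, 1.505, -0, 1.361, -0.121], TCP at [0.229, -0.527, 0.209] pointing down, gripper open.
Joint ranges: [-2.89, 2.89], [-0.75, 2.08], [0.22, 2.7], [-1.18, 4.32], [0.11, 2.71], [-2.7, 2.7]. Speed limits (rad/s): [2.57, 2.57, 3.14, 3.14, 3.14, 3.14].

## Interface

Orientations are given as a unit quaternion [w, x, y, z].
In Python, from rig import manip gives the robot as it stands.
- The arm moves only by the tool carry_out, never from a script. Its argument "series" is a list of rows, each a list of 2 entries, a list of its own where there are three numbers: the shift along the tool's x, y, z in mm, then the turn about the tool's z in degrees. A call has 1 to 10 rows; each row shifts and turns the pose as measured when the row begins, along the tool's axes as they then stand; what a row does not reach is not made up. A row lasts 1/12 s, in which the tool goes at most 41.7 mm and 7.16 degrees, less where a joint would pass 70% of its speed; a pose out of reach is approached as far as the arm can. A call is refused whole if a number of a shift passes 41.7 or a number of a turn 7.16, either way. A call with a gripper value outside its range is refused whole. "fingers" is the finger opening in mm, from 0 to 85.4, set as the call begins (left out, the last holds). The fingers move at their own pace and stop on an object; "squeeze" is the grip in N (left out, the last holds). Time passes only in rows, so rows that do not move let the fingers close. It gives the time, the measured TCP pose, the force and the opening at its end, in the units of the state.
- manip.get_state(): the state, without advancing time (a new reading comes with each control period).
- manip.get_image(name): name is "side" or "top" or "wrist"; returns a dict with "frame" (400x640x3 uint8, blue, green, red), "K" (3x3 intrinsics, pixels), "rvec" (rotation vector, rad) and "tvec" (3), from world to camera coordinates, as OpenCV has them; the wrist camera has in their place "mount" (4x4, takes a point from camera to tool coordinates, whose origin is the TCP and whose axes are the tool frame's). Camera axes: x right, y down, z forward; pixel columns grow to the right and rows downward; lengths in m; the calibration is good to about 2 mm. A picture is of the moment at which its call begins: read the wrist's pose just before it. There is no depth.
- manip.sign_off(): hands the job in, once; it reports no verdict.
The state is a dict: "clock": time; "qpos": joint angles; "qd": joint speeds; "effort": joint torques, N m; "position": TCP position; "ee_rot": TCP orientation; "contact_force": force on the tool from outside, world axes, zero at the start; "moment": the same for the moment, N m; "width": finger opening in m.
Only numpy, scipy, OpenCV 4.12 (cv2) and the standard library are available. Lean on these libraries where they do the work, as an engineer would, in place of code of your own. Each camera call takes 0.05 s, during which the arm holds its last target. There are 200 camera calls.

## Working session

There is one attempt and no reset: what is moved stays moved. The work goes in short steps, Python scripts to look and compute and a tool call to move; the robot and the scene stay as the last step left them, time stands still between calls to the robot, and variables do not carry over. Pictures are saved under pics/ and viewed, about 8 in all and at most 12, crops included, and the job is handed in when it is done.

Besides the shell and the picture viewer there is one more tool, called after "Request:" as name(argument=value, ...) on one line, values as JSON. carry_out: Moves the arm, as the interface text tells. Its arguments: {"type":"object","properties":{"series":{"type":"array","items":{"type":"array"}},"fingers":{"type":"number"},"squeeze":{"type":"number"}},"required":["series"]}

```bash
mkdir -p pics; cat > h.py <<'E'
from rig import manip
import cv2, numpy as np
def snap(n,f):
    s=manip.get_state(); d=manip.get_image(n); cv2.imwrite(f'pics/{f}.png',d['frame']); np.save(f'pics/{f}.npy',dict(d,st=s),allow_pickle=True); return d
def load(f): return np.load(f'pics/{f}.npy',allow_pickle=True).item()
def proj(d,P): return cv2.projectPoints(np.array(P,float).reshape(-1,3),np.array(d['rvec'],float),np.array(d['tvec'],float),np.array(d['K'],float),None)[0].reshape(-1,2)
def ray(d,uv):
    R=cv2.Rodrigues(np.array(d['rvec'],float))[0]; t=np.array(d['tvec'],float).ravel()
    return -R.T@t, R.T@np.linalg.inv(d['K'])@np.array([uv[0],uv[1],1.])
def onz(d,uv,z):
    c,r=ray(d,uv); return c+r*(z-c[2])/r[2]
E
python3 - <<'E'
from h import *
a=snap('side','s1');b=snap('top','t1')
for d in(a,b): print(ray(d,(320,200)),d['K'][0][0])
print(manip.get_state())
E
```

```text
(array([0.4879587 , 1.06038642, 1.21923172]), array([ 0.01503441, -0.71322552, -0.70105589])) 458.32896744064726
(array([0.42020876, 0.02217125, 1.53052595]), array([ 0.08936752, -0.01725957, -0.99586096])) 416.106282016691
{'clock': 0.1, 'qpos': array([-1.28202757e+00,  2.76523475e-01,  1.50599743e+00, -1.87609016e-05,
        1.36069592e+00, -1.21020241e-01]), 'qd': array([ 6.20771699e-04, -2.91596117e-03, -3.24459452e-03,  3.60376145e-04,
        7.43169449e-05, -1.09184448e-03]), 'effort': array([ 1.90413572e-03, -4.17700589e+01, -2.46407586e+01, -4.45454771e-05,
        5.80127889e-03, -1.05215932e-05]), 'position': array([ 0.22892318, -0.52691859,  0.20863459]), 'ee_rot': array([-5.17097263e-04,  8.36187324e-01, -5.48443342e-01, -6.26236821e-04]), 'contact_force': array([-0.2454818 , -0.3978998 , -0.18345884]), 'moment': array([ 0.00708287, -0.01312672, -0.01854051]), 'width': 0.08582471116903546}
```

View pics/s1.png

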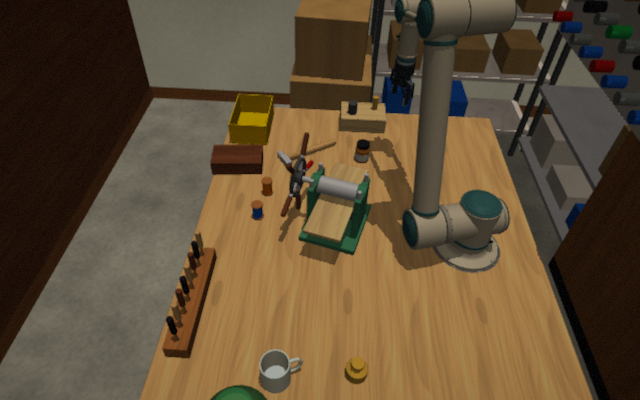

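View pics/t1.png

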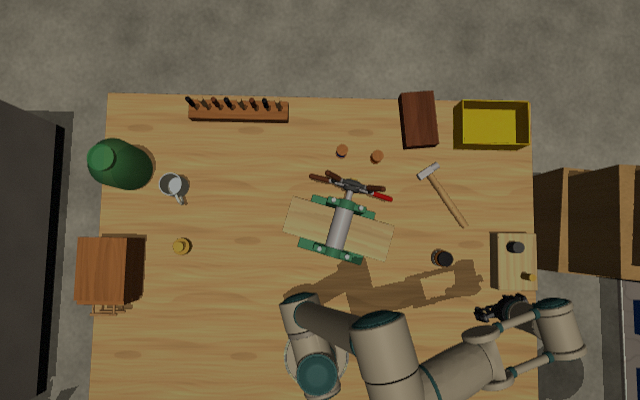

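The side view shows the press at about (335,205) with its wheel at (298,178) on the far side. The top view shows the hub near (351,186), with the red grip to its right near (384,196). I'll enlarge both.

```bash
python3 - <<'E'
from h import *
a=load('s1')['frame'][115:255,230:390];b=load('t1')['frame'][140:280,270:430]
# side by side, x5 -> 800 x 700 too tall ; stack
A=cv2.resize(a[10:110,20:120],None,fx=4,fy=4,interpolation=cv2.INTER_CUBIC)
B=cv2.resize(b[20:120,25:125],None,fx=4,fy=4,interpolation=cv2.INTER_CUBIC)
cv2.imwrite('pics/z1.png',cv2.convertScaleAbs(np.hstack([A,B]),alpha=1.4))
E
```

```text
(no output)
```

View pics/z1.png

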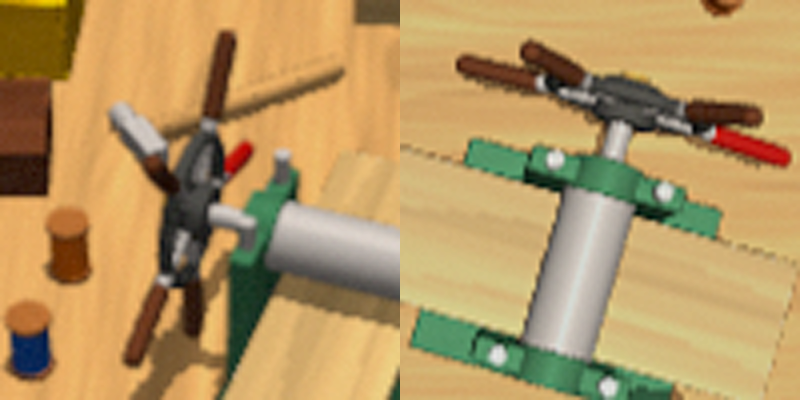

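```bash
cat > fit.py <<'E'
from h import *
from scipy.optimize import least_squares, linear_sum_assignment
def model(p):
    hx,hy,ps,th=p; X=np.array([np.cos(ps),np.sin(ps),0]);Y=np.array([-X[1],X[0],0]);Z=np.array([0,0,1.])
    a=th+np.arange(5)*2*np.pi/5   # rotation about X: z -> -sin Y + cos Z
    return np.array([[hx,hy,.18]+.150*(-np.sin(t)*Y+np.cos(t)*Z) for t in a]), np.array([hx,hy,.18])-0.0*X
def res(p,views):
    P,h=model(p); r=[]
    for d,red,oth in views:
        q=proj(d,P)
        if red is not None: r.append(np.clip(q[0]-red,-30,30))
        if len(oth):
            C=np.linalg.norm(q[1:,None]-np.array(oth)[None],axis=2); i,j=linear_sum_assignment(C)
            o=np.zeros((len(oth),2)); o[j]=(q[1:][i]-np.array(oth)[j]); r+=list(o)
    return np.concatenate(r)
def fit(views,p0):
    best=None
    for th in np.arange(-3.1,3.15,.2):
        s=least_squares(res,[*p0,th],args=(views,),loss='soft_l1',x_scale=[.01,.01,.1,.1])
        if best is None or s.cost<best.cost: best=s
    return best
E
python3 - <<'E'
from fit import *
s1,t1=load('s1'),load('t1')
h=onz(t1,(352,185),.18);print('hub0',h)
a=onz(t1,(345,250),.2);print(a)
s=fit([(s1,np.array([312,162]),[(306,134),(283,215),(298,208)]),(t1,np.array([392,199]),[(310,175.5),(327.5,172),(384,189)])],[h[0],h[1],-.25])
print(s.x,s.cost,np.degrees(s.x[3]));print(res(s.x,[(s1,np.array([312,162]),[(306,134),(283,215),(298,208)]),(t1,np.array([392,199]),[(310,175.5),(327.5,172),(384,189)])]).reshape(-1,2).round(1))
print(model(s.x)[0].round(3)); print(proj(s1,model(s.x)[0]).round(),proj(t1,model(s.x)[0]).round())
for n,uv,z in [('blue',(342,149),.064),('or',(377,155),.064),('mhead',(428,172),.02),('mend',(465,226),.02),('jar',(441,257),.085),('wt',(181,246),.06)]: print(n,onz(t1,uv,z).round(3))
E
```

```text
hub0 [ 0.59267529 -0.10513827  0.18      ]
[ 0.38141555 -0.08318421  0.2       ]
[ 0.59097849 -0.10417821 -0.26656776  1.88460358] 1.8282877593970475 107.97983124328763
[[-0.6 -0.2]
 [ 1.  -0.9]
 [-0.1 -0.5]
 [ 0.1 -0.6]
 [-1.1  0. ]
 [-0.  -0.1]
 [-0.3  0.2]
 [-0.  -0.2]]
[[ 0.553 -0.242  0.134]
 [ 0.591 -0.104  0.03 ]
 [ 0.629  0.033  0.134]
 [ 0.614 -0.019  0.301]
 [ 0.568 -0.189  0.301]]
[[311. 162.]
 [298. 207.]
 [283. 214.]
 [288. 165.]
 [307. 133.]] [[391. 199.]
 [348. 191.]
 [310. 175.]
 [327. 172.]
 [384. 189.]]
blue [ 0.737 -0.079  0.064]
or [ 0.717 -0.205  0.064]
mhead [ 0.667 -0.4    0.02 ]
mend [ 0.471 -0.535  0.02 ]
jar [ 0.36  -0.426  0.085]
wt [0.382 0.48  0.06 ]
```

The fit is good: residuals are 1 px or less. The hub is at (0.591,-0.104) with yaw -15.3°, and the red spoke is 108° to the right of up. I'll push the upper spokes leftwards, using closed fingers pointing down. First I raise the tool and turn it so that tool x points along the wheel's right.

Request:
carry_out(series=[[[0,0,-33],6.47],[[0,0,-33],6.47],[[0,0,-33],6.47],[[0,0,-33],6.47],[[0,0,-33],6.47],[[0,0,-33],6.47],[[0,0,0],0]], fingers=0, squeeze=20)

```text
clock: 0.68
position: [0.228, -0.5239, 0.4074]
ee_rot: [0.003, -0.593, 0.805, 0.01]
contact_force: [0.8, 0.2, 1.4]
width: 0.0007
```

Request:
carry_out(series=[[[-33,-22,0],0],[[-33,-22,0],0],[[-33,-22,0],0],[[-33,-22,0],0],[[-33,-22,0],0],[[-33,-22,0],0],[[-33,-22,0],0],[[-33,-22,0],0],[[-33,-22,0],0],[[0,0,0],0]])

```text
clock: 1.52
position: [0.5151, -0.2935, 0.4018]
ee_rot: [0.002, -0.591, 0.806, 0.013]
contact_force: [-0.5, -0.1, -0.5]
width: 0.0001
```

```bash
cat >> h.py <<'E'
from scipy.spatial.transform import Rotation as Ro
def where(hub=(.591,-.1042),ps=-.2666):
    s=manip.get_state(); p=s['position']; w,x,y,z=s['ee_rot']; M=Ro.from_quat([x,y,z,w]).as_matrix()
    X=np.array([np.cos(ps),np.sin(ps)]); d=p[:2]-hub
    print('t',round(s['clock'],2),'s %.1f depth(x) %.1f z %.1f mm'%(1e3*(d@[X[1],-X[0]]),1e3*(d@X),1e3*p[2]),'yaw err',np.degrees(np.arctan2(M[1,0],M[0,0])-(ps-np.pi/2)).round(1),'tz',M[:,2].round(3),'F',s['contact_force'].round(1),'w',round(s['width'],3))
E
python3 -c "
from h import *
where()"
```

```text
t 1.52 s 202.6 depth(x) -23.3 z 401.8 mm yaw err -2.2 tz [-0.011  0.023 -1.   ] F [-0.5 -0.1 -0.5] w 0.0
```

Request:
carry_out(series=[[[-30,-12,0],-2.2],[[-30,-12,0],0],[[-6,0,30],0],[[0,0,36],0],[[0,0,36],0],[[0,0,30],0],[[0,0,5],0],[[0,0,0],0]])

```text
clock: 2.18
position: [0.5572, -0.2286, 0.2549]
ee_rot: [0.001, -0.612, 0.791, 0.015]
contact_force: [-0.5, 0.4, -0.1]
width: -0.0001
```

```bash
python3 -c "
from h import *
where()
a=snap('side','s2')['frame'];b=snap('wrist','w2')['frame']
cv2.imwrite('pics/z2.png',np.hstack([cv2.resize(a[70:270,200:400],(400,400)),cv2.resize(b,(400,250)) if 0 else cv2.copyMakeBorder(cv2.resize(b,(400,250)),0,150,0,0,0)]))"
```

```text
t 2.18 s 128.9 depth(x) 0.2 z 254.9 mm yaw err 0.8 tz [-0.016  0.024 -1.   ] F [-0.5  0.4 -0.1] w -0.0
```

View pics/z2.png

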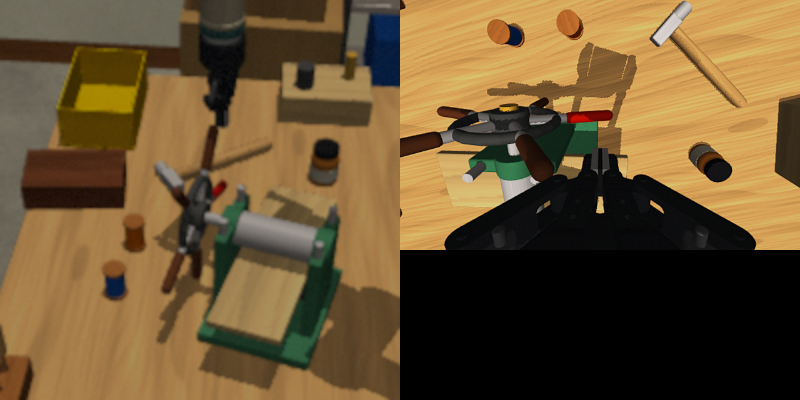

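Fingers are to the right of the upper-right spoke and level with it. Now the gentle push to the left.

Request:
carry_out(series=[[[-7,0,0],0],[[-7,0,0],0],[[-7,0,0],0],[[-7,0,0],0],[[-7,0,-2],0],[[-7,0,-2],0],[[-7,0,-2],0]])

```text
clock: 2.87
position: [0.5759, -0.1869, 0.2756]
ee_rot: [0.003, -0.611, 0.792, 0.0]
contact_force: [-1.0, -2.7, 3.0]
width: -0.0001
```

```bash
python3 -c "
from h import *
where()"
```

```text
t 2.87 s 83.8 depth(x) 7.2 z 275.6 mm yaw err 0.5 tz [ 0.004  0.003 -1.   ] F [-1.  -2.7  3. ] w -0.0
```

Request:
carry_out(series=[[[-7,1,1],0],[[-7,1,1],0],[[-7,1,1],0],[[-7,1,1],0],[[-7,1,1],0],[[-7,1,1],0],[[-7,1,1],0]])

```text
clock: 3.45
position: [0.5847, -0.1322, 0.2713]
ee_rot: [0.005, -0.611, 0.792, -0.003]
contact_force: [0.8, -3.3, 12.0]
width: 0.0
```

```bash
python3 -c "
from h import *
where()"
```

```text
t 3.45 s 28.7 depth(x) 1.3 z 271.3 mm yaw err 0.6 tz [ 0.012  0.002 -1.   ] F [ 0.8 -3.3 12. ] w 0.0
```

Request:
carry_out(series=[[[0,0,-8],0],[[0,0,-8],0],[[0,0,0],0]])

```text
clock: 3.7
position: [0.5833, -0.128, 0.2866]
ee_rot: [0.005, -0.612, 0.791, 0.0]
contact_force: [0.8, -3.4, 1.9]
width: -0.0001
```

```bash
python3 -c "
from h import *
where()"
```

```text
t 3.7 s 24.9 depth(x) -1.2 z 286.6 mm yaw err 0.7 tz [ 0.007  0.006 -1.   ] F [ 0.8 -3.4  1.9] w -0.0
```

Request:
carry_out(series=[[[-7,0,0],0],[[-7,0,0],0],[[-7,0,0],0],[[-7,0,2],0],[[-7,0,3],0],[[-7,0,3],0]])

```text
clock: 4.2
position: [0.5946, -0.0854, 0.2788]
ee_rot: [0.004, -0.611, 0.792, -0.0]
contact_force: [-0.4, -2.4, 1.6]
width: 0.0002
```

```bash
python3 -c "
from h import *
where()"
```

```text
t 4.2 s -19.1 depth(x) -1.5 z 278.8 mm yaw err 0.6 tz [ 0.007  0.005 -1.   ] F [-0.4 -2.4  1.6] w 0.0
```

Request:
carry_out(series=[[[-7,0,3],0],[[-7,0,3],0],[[-7,0,3],0],[[-7,0,2],0],[[-4,0,0],0],[[0,0,0],0]])

```text
clock: 4.7
position: [0.6032, -0.0484, 0.2645]
ee_rot: [0.003, -0.612, 0.791, 0.002]
contact_force: [0.1, -1.2, 1.5]
width: 0.0001
```

```bash
python3 -c "
from h import *
where()"
```

```text
t 4.7 s -57.1 depth(x) -3.0 z 264.5 mm yaw err 0.7 tz [ 0.004  0.007 -1.   ] F [ 0.1 -1.2  1.5] w 0.0
```

Request:
carry_out(series=[[[4,0,-20],0],[[0,0,-38],0],[[0,0,-38],0],[[38,0,0],0],[[38,0,0],0],[[38,0,0],0],[[38,0,0],0],[[38,0,0],0],[[0,0,0],0]])

```text
clock: 5.45
position: [0.5547, -0.2328, 0.3575]
ee_rot: [0.007, -0.618, 0.786, 0.009]
contact_force: [1.3, 0.3, -0.2]
width: 0.0003
```

```bash
python3 -c "
from h import *
where()
a=snap('side','s3')['frame'];b=snap('top','t3')['frame']
cv2.imwrite('pics/z3.png',cv2.convertScaleAbs(np.hstack([cv2.resize(a[125:225,250:350],None,fx=4,fy=4,interpolation=2),cv2.resize(b[130:230,295:395],None,fx=4,fy=4,interpolation=2)]),alpha=1.4))"
```

```text
t 5.45 s 133.6 depth(x) -1.1 z 357.5 mm yaw err 1.6 tz [-0.001  0.023 -1.   ] F [ 1.3  0.3 -0.2] w 0.0
```

View pics/z3.png

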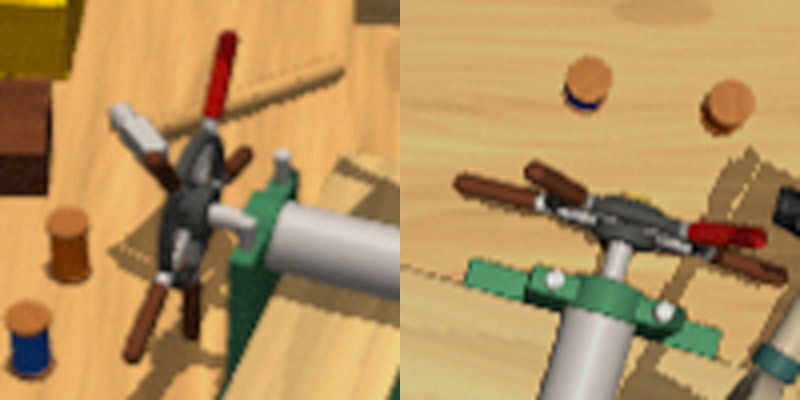

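Red is now the upper-right spoke, about 36° from up (tip at (228,35) in the side crop). Next I push it the same way, raising the fingers as it comes upright.

Request:
carry_out(series=[[[0,0,36],0],[[0,0,36],0],[[-8,0,22],0],[[-8,0,0],0],[[-7,0,0],0],[[-7,0,-1],0],[[-7,0,-1],0],[[-7,0,-1],0],[[-7,0,-1],0]])

```text
clock: 6.3
position: [0.5731, -0.1686, 0.2756]
ee_rot: [0.011, -0.621, 0.783, 0.004]
contact_force: [-1.1, -3.1, 2.3]
width: -0.0001
```

```bash
python3 -c "
from h import *
where()"
```

```text
t 6.3 s 66.8 depth(x) -0.3 z 275.6 mm yaw err 2.1 tz [ 0.013  0.02  -1.   ] F [-1.1 -3.1  2.3] w -0.0
```

Request:
carry_out(series=[[[-6,0,-3],0],[[-6,0,-3],0],[[-6,0,-3],0],[[-6,0,-2],0],[[-6,0,-1],0],[[-4,0,0],0],[[-4,0,0],0],[[0,0,0],0]])

```text
clock: 6.97
position: [0.5846, -0.1239, 0.2914]
ee_rot: [0.014, -0.623, 0.782, 0.004]
contact_force: [-0.4, -0.8, -0.1]
width: -0.0001
```

```bash
python3 -c "
from h import *
where()"
```

```text
t 6.97 s 20.7 depth(x) -1.0 z 291.4 mm yaw err 2.3 tz [ 0.017  0.023 -1.   ] F [-0.4 -0.8 -0.1] w -0.0
```

Request:
carry_out(series=[[[8,0,0],0],[[0,0,-35],0],[[0,0,-35],0],[[38,0,0],0],[[38,0,0],0],[[38,0,0],0],[[0,0,0],0]])

```text
clock: 7.55
position: [0.5532, -0.2446, 0.3567]
ee_rot: [0.014, -0.626, 0.78, 0.01]
contact_force: [-0.2, 0.7, -1.1]
width: -0.0001
```

```bash
python3 -c "
from h import *
where()
a=snap('side','s4')['frame'];b=snap('top','t4')['frame']
cv2.imwrite('pics/z4.png',cv2.convertScaleAbs(np.hstack([cv2.resize(a[125:225,250:350],None,fx=4,fy=4,interpolation=2),cv2.resize(b[130:230,295:395],None,fx=4,fy=4,interpolation=2)]),alpha=1.4))
from fit import *
p=[.591,-.1042,-.2666]
for th in (-.1,0,.1): print(th,[(proj(load(n),model([*p,th])[0])).round(1).tolist() for n in('s4','t4')])
"
```

```text
t 7.55 s 145.4 depth(x) 0.5 z 356.7 mm yaw err 2.8 tz [ 0.01   0.033 -0.999] F [-0.2  0.7 -1.1] w -0.0
-0.1 [[[296.2, 144.2], [311.4, 139.4], [307.3, 182.3], [290.6, 217.8], [281.8, 198.1]], [[351.6, 177.7], [395.7, 195.4], [375.8, 197.3], [328.0, 184.1], [308.7, 171.4]]]
0 [[[297.9, 141.3], [311.9, 141.7], [306.2, 186.2], [289.2, 218.7], [282.2, 194.0]], [[356.6, 179.1], [396.5, 196.3], [372.2, 196.7], [324.7, 182.8], [309.8, 171.1]]]
0.1 [[[299.5, 138.8], [312.1, 144.3], [305.1, 190.0], [288.0, 219.2], [282.7, 189.6]], [[361.5, 180.6], [396.7, 197.1], [368.6, 195.9], [321.6, 181.5], [311.4, 170.8]]]
```

View pics/z4.png

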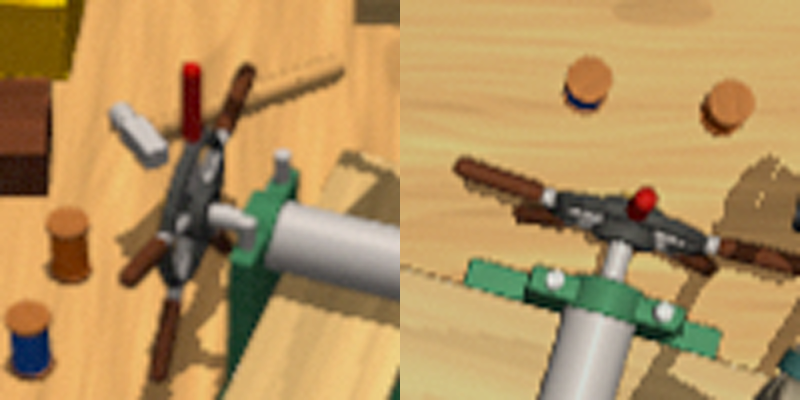

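The red grip's end is at (298,141.5) in the side view and (356.5,179.5) in the top view. The model for exactly upright predicts (297.9,141.3) and (356.6,179.1). The other spokes agree, and the spools and mallet haven't shifted. The arm is clear, so I'll check that the wheel is at rest, then hand in.

Request:
carry_out(series=[[[0,0,-15],0],[[0,0,-15],0],[[0,0,0],0],[[0,0,0],0],[[0,0,0],0],[[0,0,0],0]])

```text
clock: 8.15
position: [0.5537, -0.2342, 0.3855]
ee_rot: [0.018, -0.629, 0.777, 0.016]
contact_force: [0.1, -0.6, -0.9]
width: -0.0
```

```bash
python3 -c "
from h import *
where()
for n in('side','top'):
    snap(n,n[0]+'5')
def red(f,r,c):
    h=cv2.cvtColor(load(f)['frame'][r[0]:r[1],c[0]:c[1]],cv2.COLOR_BGR2HSV); m=((h[...,0]<4)|(h[...,0]>176))&(h[...,1]>190)&(h[...,2]>60)
    y,x=np.nonzero(m); return len(x),x.mean()+c[0],y.mean()+r[0],y.min()+r[0]
for k in '45': print(red('s'+k,(130,170),(285,312)),red('t'+k,(170,195),(340,375)))
for n in 'st':
    d=cv2.absdiff(load(n+'1')['frame'],load(n+'5')['frame']).max(2)
    R={'s':{'mug':(345,395,255,305),'wt':(350,385,340,375),'spools':(172,222,248,276),'jar':(140,162,353,372)},'t':{'mug':(170,208,155,192),'wt':(234,258,168,194),'spools':(140,166,332,386),'mallet':(160,230,415,470)}}[n]
    print({k:round(float((d[v[0]:v[1],v[2]:v[3]]>50).mean()),3) for k,v in R.items()})
manip.sign_off()
"
```

```text
t 8.15 s 135.3 depth(x) -1.7 z 385.5 mm yaw err 3.3 tz [ 0.008  0.048 -0.999] F [ 0.1 -0.6 -0.9] w -0.0
(60, np.float64(297.75), np.float64(149.58333333333334), np.int64(141)) (23, np.float64(355.8695652173913), np.float64(179.6086956521739), np.int64(177))
(60, np.float64(297.75), np.float64(149.9), np.int64(141)) (22, np.float64(355.8181818181818), np.float64(179.72727272727272), np.int64(177))
{'mug': 0.0, 'wt': 0.0, 'spools': 0.0, 'jar': 0.081}
{'mug': 0.0, 'wt': 0.0, 'spools': 0.0, 'mallet': 0.282}
the job is handed in; nothing more can be done
```

The red spoke now points straight up to within about 0.02 rad, and I've handed the job in at about 8.2 s. No verdict came back.

**What I did:** With the fingers closed and pointing down, I pushed the upper-right spoke about 72° to the left. I then moved over and pushed the red spoke the last 36° or so in the same direction. The arm finished 50 mm above the highest spoke, touching nothing.

**Wheel position and rest:** Both cameras agree with the upright model to within about 1 px. Between two picture pairs about 0.5 s apart, the red grip stayed within 0.3 px, so the wheel is at rest.

**Forces:** The highest reading I saw was about 12.5 N. It came when the spoke's end met the underside of the gripper during the first push, so I raised the tool. I only read forces at the ends of moves, so a brief higher peak could have gone unseen.

**Loose things:** The mug, weight and both spools show no change in the pictures. The difference check did flag the mallet (28% of its area in the top view) and the jar (8% in the side view). I put both down to the arm and its shadow, since no move came near either of them. By eye, the mallet was in the same place in the side view taken just before the last lift; I didn't look at the jar again.

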